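Seat and lock the slip bush in the drill jig

ROBOT

A 6-joint arm with a two-finger parallel gripper is mounted at the origin on a cart in front of the work surface, level with it; the furniture and walls round the work are solid. World frame = base frame: x ahead of the robot, y to its left, z up, the work surface at z = 0. Lengths are in mm, angles in degrees, forces in N, time in s.
With the tool pointing down it reaches from about 325 to 775 mm from the base axis. Payload 5.5 kg.
Tool frame: the origin (TCP) lies midway between the tips of the shut fingers; the grasp point (between the pads) lies behind it (ctrl.hold_point_z is the z of the grasp point in the tool frame, in mm); z points along the fingers, y is the line along which they close (so a half turn about z gives the same grasp; the last joint's range is limited). The gripper opens to 88 mm and grips with 3 to 60 N. Pads are 20 mm wide; open, the fingers measure 115 mm over their backs; the gripper's body (75 mm by 178 mm) begins 61 mm behind the grasp point.
Start: joints at [-71.717, 5.22, 70.514, -0, 104.267, -3.249], TCP at [220.211, -558.143, 222.631] pointing down, gripper open.
Joint ranges: [-164.24, 164.24], [-49.07, 125.15], [9.68, 141.18], [-86.29, 266.29], [3.28, 154.24], [-151.56, 151.56]. Speed limits (degrees/s): [147.25, 147.25, 172.46, 180, 180, 180].

INTERFACE

Orientations are given as [roll, pitch, yaw] about the fixed x, y, z axes, in that order (R = Rz(yaw) Ry(pitch) Rx(roll)).
In Python, from cell import ctrl, vision gives the robot as it stands. The module is installed in compiled form; this text tells all that it offers.
- The arm moves only by the tool drive_tool, never from a script. Its argument "increments" is a list of rows, each an object with "delta_pos": the shift along the world's x, y, z scaled (see below), a list of three; "twist": the turn about the world's z scaled (see below). In form: [{"delta_pos": [tx, ty, tz], "twist": twist}, ...]. A call has 1 to 5 rows; each row is the pose to reach, as a shift and turn from the pose commanded when the call began; what a row does not reach only later rows make up. The controller multiplies each number of a shift by 100 mm and each number of a turn by 0.5 rad. A row lasts 1/8 s, in which the tool goes at most 62.5 mm and 10.7 degrees, less where a joint would pass 70% of its speed; a pose out of reach is approached as far as the arm can. A call with a number of a shift or a turn outside -1 to 1 is refused whole. A call with a gripper value outside its range is refused whole. "grip" is the closure, from -1 (fully open) to 1 (shut), so that 0 is half open, set as the call begins (left out, the last holds). The fingers move at their own pace and stop on an object; "force" is the grip in N (left out, the last holds). Time passes only in rows, so rows that repeat a pose let the fingers close. It gives the time, the measured TCP pose, the force, the opening and the grip force at its end, in the units of the state.
- ctrl.state(): the state, without advancing time (a new reading comes with each control period).
- vision.get_image(name): name is "scene" or "top" or "wrist"; returns a dict with "img" (480x640x3 uint8, red, green, blue), "camera_matrix" (3x3 intrinsics, pixels), "distortion" ([k1, k2, p1, p2, k3] as OpenCV has them; the pictures are not rectified), "cam_to_world" (4x4, takes a point from camera to world coordinates); the wrist camera has in their place "hand_eye" (4x4, takes a point from camera to tool coordinates, whose origin is the TCP and whose axes are the flange's). Camera axes: x right, y up, looking along -z (the intrinsics and any distortion apply to the point x, -y, -z); pixel columns grow to the right and rows downward; lengths in mm; the calibration is good to about 2 mm. A picture is of the moment at which its call begins: read the wrist's pose just before it. There is no depth.
- ctrl.finish_job(): hands the job in; it is judged then, once.
The state is a dict: "time": time; "joint_positions": joint angles; "qd": joint speeds; "tau": joint torques, N m; "ee_pos": TCP position; "ee_rot": TCP orientation; "wrist_force": force on the tool from outside, world axes, zero at the start; "moment": the same for the moment, N m; "width": opening from 0.0 (shut) to 1.0 (fully open); "grip_force": force on a finger pad.
Only numpy, scipy, OpenCV 4.12 (cv2) and the standard library are available. Lean on these libraries where they do the work, as an engineer would, in place of code of your own. Each camera call takes 0.05 s, during which the arm holds its last target. There are 200 camera calls.

TASK

The slip bush in the drill jig stands proud of the jig plate: with the fingertips only, push its side pin round until the notch in the knurled head meets the lock screw, press the head fully home on the plate, then push the pin on clockwise (seen from above) until the head stops under the lock screw. Only touch and push: do not pull the bush out or up, leave the loose tools and parts round the jig where they are, and finish with the hand clear.

Things in the scene. Friction and masses are not known exactly. Their poses are not given: they have to be found in the camera images.
- jig: Steel drill jig, fixed. Origin: on the table, exactly below the bush's vertical axis; x axis points from there to the lock screw, z up. Jig plate 16 mm thick, its flat top 66 mm above the table, reaching from -61 to +83 mm in x and -65 to +65 mm in y. Yaw within 0.5 rad of 0, so the screw is on the side away from the robot
- lock_screw (a point): Lock screw, fixed in the plate: centre of its top, 36 mm from the bush's axis, 12 mm above the plate. Dark slotted head, 20 mm across, bevelled above, 4.8 mm thick, on a 10 mm neck; between plate and head is a gap of 7.2 mm
- bush_height (a joint): Height (m) of the head's underside above its home on the plate: 0 = fully home, 0.0128 to 0.017 at the start. The bush slides straight up and down in the jig with drag and stays where left: about 5 N of push moves it down, 14 N pulls it up. It goes below 0.009 only with the notch over the screw (bush_turn within about 0.15 of 0)
- bush_turn (a joint): Turn of the bush (rad), positive counter-clockwise from above; 0 = notch centred on the screw. Starts at 0.6 to 2.0, so the notch must come round clockwise. Stiff (0.08 N m), stays where left. Once home it goes on clockwise to a stop at about -1.05, where the screw meets the end of the recess. A whole turn more (+6.28) is the same place
- bush_top (a point): Centre of the head's flat top, on the bush's axis: the place to press, 84 mm above the table + bush_height. Steel head 60 mm across, 18 mm high, straight-knurled rim, 16 mm bore in the middle (closed flush with the top for contact)
- notch (a point): Middle of the notch, level with the head's top, 27.25 mm from the axis; turns with the bush. The notch is cut right through the rim, 5.5 mm deep, 41 degrees wide. Next to it, counter-clockwise, lies the recess: 53.5 degrees of rim lowered to a ledge 6 mm thick that goes under the screw's head
- pin_end (a point): Centre of the 13 mm ball on the end of the bush's side pin, 68.5 mm from the axis. The pin: level, steel, 8 mm thick, from the rim (30 mm from the axis) to the ball, its centre line 77 mm above the table + bush_height. It points 2.642 rad counter-clockwise of the notch: to jig yaw + 2.642 + bush_turn. Turns with the bush; push it sideways near 50 mm from the axis
- spare_bush: smaller knurled slip bush, 44 mm across, 38 mm tall, standing head down beside the jig, loose; origin under its centre. A bystander: leave it where it is
- twist_drill: loose 12 mm twist drill with taper shank, 155 mm long, lying beside the jig; origin at the middle of its length, on the table. A bystander: leave it
- hex_key_1: loose black hex key, 39x134x9 mm, lying beyond the jig. A bystander: leave it
- chip_brush: loose chip brush with wooden handle, 34x182x14 mm. A bystander: leave it
- brass_collar: loose brass ring, 32 mm across, 18 mm tall, on the robot's side of the jig. A bystander: leave it
- stepped_bush: loose plain stepped steel bush, 44 mm across, 34 mm tall, beyond the jig; it has no pin or knurling. A bystander: leave it
- oil_can: loose red oil can with a spout, 172 mm tall, at the back. A bystander: leave it
Not all that is in view belongs to the job. Several things have the shape of the jig; the one meant has the colours described above.

How it is judged:
By the outcome, as a careful person would: the job done as asked, in the order asked, and still so for the second after the job is handed in, with the robot touching nothing.
It also fails if it takes over 58 s, if anything falls off the work surface, if the arm or the gripper's body presses on something with over 40 N, if the wrist force passes 120 N, or if a joint passes its speed limit or range.

## Working session

There is one attempt and no reset: what is moved stays moved. The work goes in short steps, Python scripts to look and compute and a tool call to move; the robot and the scene stay as the last step left them, time stands still between calls to the robot, and variables do not carry over. Pictures are saved under pics/ and viewed, at most 10 in all, crops included, and the job is handed in when it is done.

Besides the shell and the picture viewer there is one more tool, called after "Call:" as name(argument=value, ...) on one line, values as JSON. drive_tool: Moves the arm, as the interface text tells. Its arguments: {"type":"object","properties":{"increments":{"type":"array","items":{"type":"object","properties":{"delta_pos":{"type":"array","items":{"type":"number","minimum":-1,"maximum":1}},"twist":{"type":"number","minimum":-1,"maximum":1}}}},"grip":{"type":"number"},"force":{"type":"number"}},"required":["increments"]}

```bash
mkdir -p pics; cat > h.py <<'E'
import numpy as np, cv2
from cell import ctrl, vision
def get(n):
    d=vision.get_image(n); return d
def ray(d,uv,T=None):
    K=np.array(d["camera_matrix"],float);D=np.array(d["distortion"],float)
    p=cv2.undistortPoints(np.array(uv,float).reshape(-1,1,2),K,D).reshape(-1,2)
    T=np.array(d["cam_to_world"] if T is None else T,float)
    v=np.c_[p[:,0],-p[:,1],-np.ones(len(p))]@T[:3,:3].T
    return T[:3,3],v
def onz(d,uv,z,T=None):
    o,v=ray(d,uv,T); return o+v*((z-o[2])/v[:,2])[:,None]
def proj(d,P):
    T=np.linalg.inv(np.array(d["cam_to_world"],float)); P=np.atleast_2d(P)@T[:3,:3].T+T[:3,3]
    P=P*[1,-1,-1]
    return cv2.projectPoints(P,np.zeros(3),np.zeros(3),np.array(d["camera_matrix"],float),np.array(d["distortion"],float))[0].reshape(-1,2)
E
python3 - <<'E'
from h import *
import pickle
for n in("scene","top"):
    d=get(n); pickle.dump(d,open(n+".pkl","wb")); cv2.imwrite(f"pics/{n}0.png",d["img"][:,:,::-1]); print(n,np.round(d["cam_to_world"],2).tolist(),np.round(d["camera_matrix"],0).tolist())
print(ctrl.hold_point_z, ctrl.state())
E
```

```text
scene [[-0.64, 0.54, -0.55, 145.68], [-0.77, -0.45, 0.45, 323.26], [0.0, 0.71, 0.7, 692.89], [0.0, 0.0, 0.0, 1.0]] [[456.0, 0.0, 318.0], [0.0, 456.0, 242.0], [0.0, 0.0, 1.0]]
top [[-0.01, 1.0, -0.07, 559.0], [-1.0, -0.01, 0.01, -35.75], [0.01, 0.07, 1.0, 920.61], [0.0, 0.0, 0.0, 1.0]] [[492.0, 0.0, 317.0], [0.0, 492.0, 241.0], [0.0, 0.0, 1.0]]
-18.700000000000003 {'time': 0.1, 'joint_positions': array([-7.17185059e+01,  5.25890441e+00,  7.05750075e+01, -1.30302310e-03,
        1.04268516e+02, -3.24756527e+00]), 'qd': array([-0.06250174, -0.07667962, -0.0614162 ,  0.02912976, -0.00252325,
        0.17387538]), 'tau': array([ 3.14566998e-03, -4.47857845e+01, -4.07570994e+01,  7.01276399e-02,
        2.84329365e-02, -9.97786037e-05]), 'ee_pos': array([ 220.09833194, -557.87345967,  221.61855404]), 'ee_rot': array([-1.79897665e+02, -4.54122757e-03,  2.15287353e+01]), 'wrist_force': array([ 0.26322447, -0.27937213, -0.38068804]), 'moment': array([ 0.0512251 ,  0.02348774, -0.02272337]), 'grip_force': 0.0, 'width': 1.000052810157837}
```

View pics/top0.png

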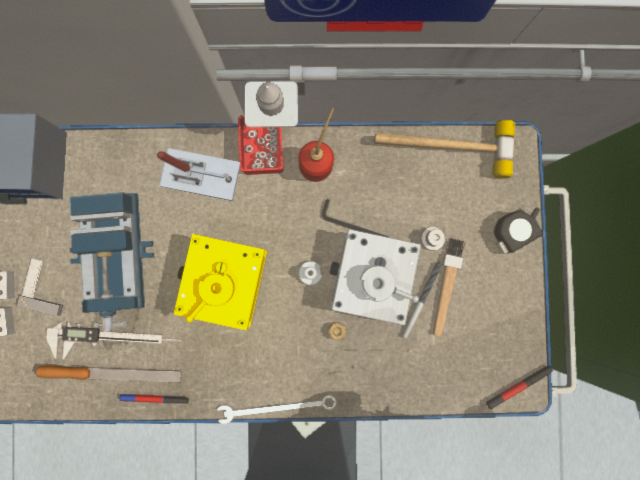

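View pics/scene0.png

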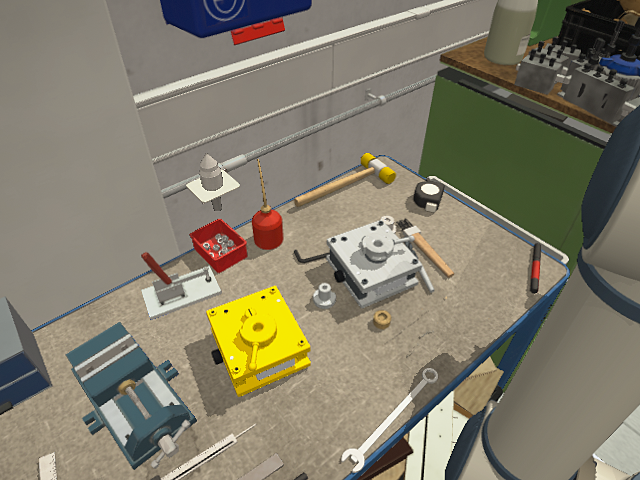

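The steel (grey) jig is the target: in the top view its head is at about (378,283) and its pin points right to about (415,298). The yellow one is a decoy. I'll zoom in on both views.

```bash
python3 - <<'E'
import cv2,numpy as np
t=cv2.imread("pics/top0.png")[225:330,325:425]; s=cv2.imread("pics/scene0.png")[210:305,320:425]
r=lambda a:cv2.resize(a,(400,400*a.shape[0]//a.shape[1]),interpolation=cv2.INTER_CUBIC)
t,s=r(t),r(s); H=max(t.shape[0],s.shape[0]); o=np.zeros((H,800,3),np.uint8); o[:t.shape[0],:400]=t;o[:s.shape[0],400:]=s
cv2.imwrite("pics/z0.png",o)
E
```

```text
(no output)
```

View pics/z0.png

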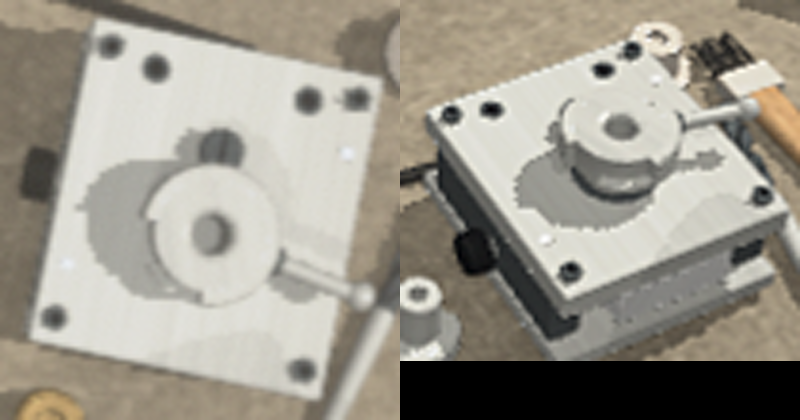

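The zoom shows the bore at top-view pixel (378,283), the lock screw at (380.3,262.3), the ball at (415.5,299) and the four plate corners. I'll turn these into world positions.

```bash
python3 - <<'E'
from h import *
import pickle
d=pickle.load(open("top.pkl","rb")); s=pickle.load(open("scene.pkl","rb"))
c=np.array([[97,18],[381,78],[320,400],[30,340]])/4+[325,225]
C=onz(d,c,66);print(np.round(C,1)); print([round(np.linalg.norm(C[i]-C[(i+1)%4])) for i in range(4)])
m=C.mean(0); ax=(C[0]+C[1]-C[2]-C[3])/2; yaw=np.arctan2(ax[1],ax[0]); ey=(C[0]+C[3]-C[1]-C[2])/2
print("yaw",yaw,np.arctan2(-ey[0],ey[1]))
R=np.array([np.cos(yaw),np.sin(yaw)]); print("origin from plate",m[:2]-11*R)
b=onz(d,[[378,283.25]],99)[0]; sc=onz(d,[[380.25,262.25]],78)[0]; bl=onz(d,[[415.5,299]],92)[0]
print("bush",b,"screw",sc,"ball",bl,np.linalg.norm(sc[:2]-b[:2]),np.linalg.norm(bl[:2]-b[:2]))
print("screw yaw",np.arctan2(*(sc-b)[[1,0]]),"pin ang",np.arctan2(*(bl-b)[[1,0]]))
for z in(92,): pass
# two-view triangulation
def tri(a,bb):
    o1,v1=ray(d,[a]);o2,v2=ray(s,[bb]);v1,v2=v1[0],v2[0]
    t=np.linalg.lstsq(np.c_[v1,-v2],o2-o1,rcond=None)[0]; p,q=o1+t[0]*v1,o2+t[1]*v2
    return (p+q)/2,np.linalg.norm(p-q)
k=105/400
print("bore",tri([378,283.25],[320+221*k,210+126*k]))
print("ball",tri([415.5,299],[320+752*k,210+106*k]))
E
```

```text
[[ 635.3 -104.9   66. ]
 [ 607.5 -228.7   66. ]
 [ 468.4 -198.5   66. ]
 [ 496.2  -73.5   66. ]]
[127, 142, 128, 143]
yaw -0.2177708211902174 -0.2198499312342691
origin from plate [ 541.08874358 -149.00677214]
bush [ 541.78822437 -148.61472452   99.        ] screw [ 577.1880051 -156.1270965   78.       ] ball [ 514.26240978 -212.33911427   92.        ] 36.188122485671414 69.4151879497687
screw yaw -0.20911289382852039 pin ang -1.978539780442362
bore (array([ 541.78285486, -149.13602924,   94.51779718]), np.float64(0.2572043776462155))
ball (array([ 435.11906149, -240.84702056,  155.38294104]), np.float64(183.42087749296246))
```

Call:
drive_tool(increments=[{"delta_pos": [0.22, 0.24, -0.03], "twist": 0.31}, {"delta_pos": [0.44, 0.48, -0.06], "twist": 0.62}, {"delta_pos": [0.65, 0.71, -0.1], "twist": 0.94}], grip=1, force=20)

```text
time: 0.48
ee_pos: [285.7, -486.3, 212.0]
ee_rot: [-180.0, -0.0, 48.7]
wrist_force: [0.8, -0.2, -1.2]
width: 0.7
grip_force: 0.0
```

Call:
drive_tool(increments=[{"delta_pos": [0.22, 0.24, -0.03], "twist": 0.31}, {"delta_pos": [0.44, 0.48, -0.06], "twist": 0.62}, {"delta_pos": [0.65, 0.71, -0.1], "twist": 0.94}])

```text
time: 0.85
ee_pos: [350.8, -415.1, 202.1]
ee_rot: [-180.0, -0.0, 75.7]
wrist_force: [-0.7, -1.0, 0.3]
width: 0.355
grip_force: 0.0
```

Call:
drive_tool(increments=[{"delta_pos": [0.22, 0.24, -0.03], "twist": 0.31}, {"delta_pos": [0.44, 0.48, -0.06], "twist": 0.62}, {"delta_pos": [0.65, 0.71, -0.1], "twist": 0.94}])

```text
time: 1.23
ee_pos: [415.8, -344.1, 192.1]
ee_rot: [-180.0, -0.0, 102.6]
wrist_force: [-0.1, 0.1, 0.1]
width: 0.019
grip_force: 0.0
```

Call:
drive_tool(increments=[{"delta_pos": [0.22, 0.24, -0.03], "twist": 0.31}, {"delta_pos": [0.44, 0.48, -0.06], "twist": 0.62}, {"delta_pos": [0.65, 0.71, -0.1], "twist": 0.94}])

```text
time: 1.6
ee_pos: [480.7, -273.2, 182.1]
ee_rot: [-180.0, -0.0, 129.6]
wrist_force: [-0.2, -0.7, 0.7]
width: 0.005
grip_force: 0.0
```

Call:
drive_tool(increments=[{"delta_pos": [0.22, 0.24, -0.03], "twist": 0.31}, {"delta_pos": [0.44, 0.48, -0.06], "twist": 0.62}, {"delta_pos": [0.65, 0.71, -0.1], "twist": 0.94}, {"delta_pos": [0.65, 0.71, -0.1], "twist": 0.94}])

```text
time: 2.1
ee_pos: [545.7, -201.5, 171.3]
ee_rot: [180.0, -0.1, 156.3]
wrist_force: [-1.1, 0.3, 0.5]
width: 0.004
grip_force: 0.0
```

```bash
python3 - <<'E'
from h import *
import pickle
st=ctrl.state(); d=get("wrist"); d["st"]=st; pickle.dump(d,open("w.pkl","wb"))
t=get("top"); s=get("scene")
w=d["img"][:,:,::-1]; r=cv2.resize(s["img"][180:330,280:480,::-1],(400,300),interpolation=cv2.INTER_CUBIC)
o=np.zeros((600,800,3),np.uint8); o[:480,:640]=w
cv2.imwrite("pics/w1.png",w); cv2.imwrite("pics/s1.png",r); print(np.round(d["hand_eye"],2).tolist(),st["ee_pos"],st["ee_rot"])
E
```

```text
[[0.0, 0.97, 0.25, 68.12], [1.0, -0.0, 0.0, 0.14], [0.0, 0.25, -0.97, -161.12], [0.0, 0.0, 0.0, 1.0]] [ 545.69981937 -201.50657981  171.32336745] [ 1.79985205e+02 -1.25166522e-01  1.56332840e+02]
```

View pics/w1.png

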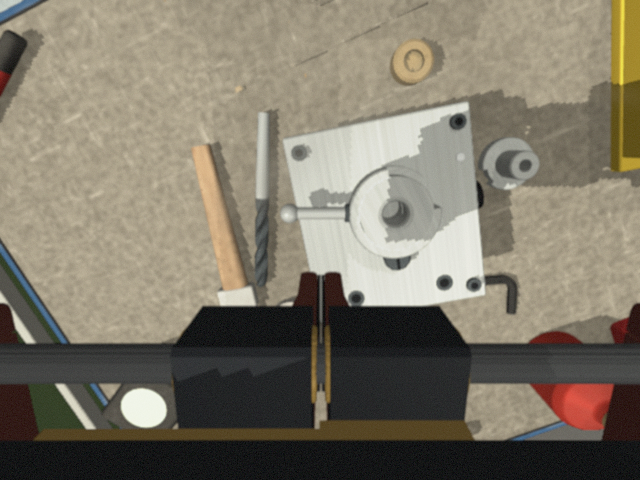

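The wrist view shows the ball at (289,213), the bore at (396,211), the screw at about (398,262), and the shut fingertips at (320,275) on the correct side of the pin. The axis can be cross-checked from these.

```bash
cat >> h.py <<'E'
from scipy.spatial.transform import Rotation as Ro
def wT(st,he):
    T=np.eye(4);T[:3,:3]=Ro.from_euler('xyz',st["ee_rot"],degrees=True).as_matrix();T[:3,3]=st["ee_pos"];return T@np.array(he)
E
python3 - <<'E'
from h import *
import pickle
d=pickle.load(open("w.pkl","rb")); T=wT(d["st"],d["hand_eye"])
g=pickle.load(open("top.pkl","rb"))
b=onz(d,[[396,211]],98,T)[0]; l=onz(d,[[289,213]],91,T)[0]
print(b,l,np.linalg.norm((l-b)[:2]),np.degrees(np.arctan2(*(l-b)[[1,0]])))
C=onz(d,[[284,139],[469,102],[485,294]],66,T);print(C)
def tri(a,bb):
    o1,v1=ray(g,[a]);o2,v2=ray(d,[bb],T);v1,v2=v1[0],v2[0]
    t=np.linalg.lstsq(np.c_[v1,-v2],o2-o1,rcond=None)[0]; p,q=o1+t[0]*v1,o2+t[1]*v2
    return (p+q)/2,np.linalg.norm(p-q)
print(tri([415.5,299],[289,213]))
E
```

```text
[ 540.40469934 -146.78387612   98.        ] [ 515.26811479 -210.69408449   91.        ] 68.67577896763297 -111.47025750547101
[[ 470.25648951 -195.94803469   66.        ]
 [ 498.34229006  -71.85320922   66.        ]
 [ 635.45787501 -103.53359831   66.        ]]
(array([ 514.43661641, -210.13324655,   99.16227299]), np.float64(1.399793013315982))
```

Call:
drive_tool(increments=[{"delta_pos": [0, 0, -0.3], "twist": 0}, {"delta_pos": [0, 0, -0.6], "twist": 0}, {"delta_pos": [0, 0, -0.87], "twist": 0}, {"delta_pos": [0, 0, -0.87], "twist": 0}])

```text
time: 2.75
ee_pos: [543.2, -203.5, 83.2]
ee_rot: [-180.0, -0.3, 156.0]
wrist_force: [0.1, 0.5, -0.2]
width: 0.005
grip_force: 0.0
```

```bash
cat > plan.py <<'E'
import numpy as np,sys
O=np.array([541.2,-148.1])
def P(th,off=14,r=49):
    t=np.radians(th); return O+r*np.array([np.cos(t),np.sin(t)])+off*np.array([-np.sin(t),np.cos(t)])
def plan(p,yaw,ths,off=14):
    p=np.array(p,float)
    for i in range(0,len(ths),5):
        rows=[]
        for th in ths[i:i+5]:
            d=(P(th,off)-p)/100; w=np.radians(th-90-yaw)/.5
            rows.append((round(d[0],2),round(d[1],2),round(w,2)))
        print(ths[i:i+5],rows); p=p+100*np.array(rows[-1][:2]); yaw+=np.degrees(rows[-1][2]*.5)
    print("end",p,yaw)
E
python3 -c "
from plan import *
plan([545.2,-203.1],156.2,[247.5]+list(range(242,163,-5))+[161,158,155,152])"
```

```text
[247.5, 242, 237, 232, 227] [(np.float64(-0.1), np.float64(0.04), np.float64(0.05)), (np.float64(-0.15), np.float64(0.05), np.float64(-0.15)), (np.float64(-0.19), np.float64(0.06), np.float64(-0.32)), (np.float64(-0.23), np.float64(0.08), np.float64(-0.5)), (np.float64(-0.27), np.float64(0.1), np.float64(-0.67))]
[222, 217, 212, 207, 202] [(np.float64(-0.04), np.float64(0.02), np.float64(-0.17)), (np.float64(-0.08), np.float64(0.04), np.float64(-0.35)), (np.float64(-0.11), np.float64(0.07), np.float64(-0.52)), (np.float64(-0.14), np.float64(0.1), np.float64(-0.7)), (np.float64(-0.17), np.float64(0.14), np.float64(-0.87))]
[197, 192, 187, 182, 177] [(np.float64(-0.03), np.float64(0.03), np.float64(-0.18)), (np.float64(-0.05), np.float64(0.07), np.float64(-0.35)), (np.float64(-0.07), np.float64(0.11), np.float64(-0.53)), (np.float64(-0.08), np.float64(0.15), np.float64(-0.7)), (np.float64(-0.1), np.float64(0.2), np.float64(-0.88))]
[172, 167, 161, 158, 155] [(np.float64(-0.0), np.float64(0.04), np.float64(-0.17)), (np.float64(-0.01), np.float64(0.08), np.float64(-0.34)), (np.float64(-0.01), np.float64(0.14), np.float64(-0.55)), (np.float64(-0.01), np.float64(0.16), np.float64(-0.66)), (np.float64(-0.0), np.float64(0.19), np.float64(-0.76))]
[152] [(np.float64(0.0), np.float64(0.03), np.float64(-0.11))]
end [ 491.2 -137.1] 61.94844270097957
```

Call:
drive_tool(increments=[{"delta_pos": [-0.1, 0.04, 0], "twist": 0.05}, {"delta_pos": [-0.15, 0.05, 0], "twist": -0.15}, {"delta_pos": [-0.19, 0.06, 0], "twist": -0.32}, {"delta_pos": [-0.23, 0.08, 0], "twist": -0.5}, {"delta_pos": [-0.27, 0.1, 0], "twist": -0.67}])

```text
time: 3.38
ee_pos: [518.4, -194.2, 88.0]
ee_rot: [180.0, 0.2, 136.8]
wrist_force: [0.6, -2.5, -1.4]
width: 0.003
grip_force: 1.0
```

Call:
drive_tool(increments=[{"delta_pos": [-0.04, 0.02, 0], "twist": -0.17}, {"delta_pos": [-0.08, 0.04, 0], "twist": -0.35}, {"delta_pos": [-0.11, 0.07, 0], "twist": -0.52}, {"delta_pos": [-0.14, 0.1, 0], "twist": -0.7}, {"delta_pos": [-0.17, 0.14, 0], "twist": -0.87}])

```text
time: 4.0
ee_pos: [501.2, -180.2, 88.0]
ee_rot: [179.9, 0.2, 111.9]
wrist_force: [-0.7, -2.9, -0.4]
width: 0.008
grip_force: 1.0
```

Call:
drive_tool(increments=[{"delta_pos": [-0.03, 0.03, -0.03], "twist": -0.18}, {"delta_pos": [-0.05, 0.07, -0.05], "twist": -0.35}, {"delta_pos": [-0.07, 0.11, -0.05], "twist": -0.53}, {"delta_pos": [-0.08, 0.15, -0.05], "twist": -0.7}, {"delta_pos": [-0.1, 0.2, -0.05], "twist": -0.88}])

```text
time: 4.62
ee_pos: [491.7, -160.0, 83.2]
ee_rot: [179.8, 0.1, 86.7]
wrist_force: [0.5, -1.4, 0.3]
width: 0.007
grip_force: 0.8
```

Call:
drive_tool(increments=[{"delta_pos": [0, 0.04, 0], "twist": -0.17}, {"delta_pos": [-0.01, 0.08, 0], "twist": -0.34}, {"delta_pos": [-0.01, 0.14, 0], "twist": -0.55}, {"delta_pos": [-0.01, 0.16, 0], "twist": -0.66}, {"delta_pos": [0, 0.19, 0], "twist": -0.76}])

```text
time: 5.25
ee_pos: [491.1, -140.8, 83.0]
ee_rot: [179.8, 0.0, 65.0]
wrist_force: [-3.0, -0.4, 0.3]
width: 0.005
grip_force: 0.8
```

```bash
python3 - <<'E'
from h import *
import pickle
st=ctrl.state(); d=get("wrist"); d["st"]=st; pickle.dump(d,open("w.pkl","wb"))
t=get("top");pickle.dump(t,open("t2.pkl","wb"))
o=np.zeros((480,800,3),np.uint8)
o[:420,:400]=cv2.resize(t["img"][225:330,325:425,::-1],(400,420),interpolation=cv2.INTER_CUBIC)
o[:300,400:]=cv2.resize(d["img"][:,:,::-1],(400,300),interpolation=cv2.INTER_AREA)
cv2.imwrite("pics/c2.png",o); print(st["ee_pos"],st["ee_rot"],st["wrist_force"])
E
```

```text
[ 491.14656447 -140.79514498   82.98629178] [1.79834435e+02 4.17727885e-02 6.49790155e+01] [-2.97957021 -0.36902911  0.33482695]
```

View pics/c2.png

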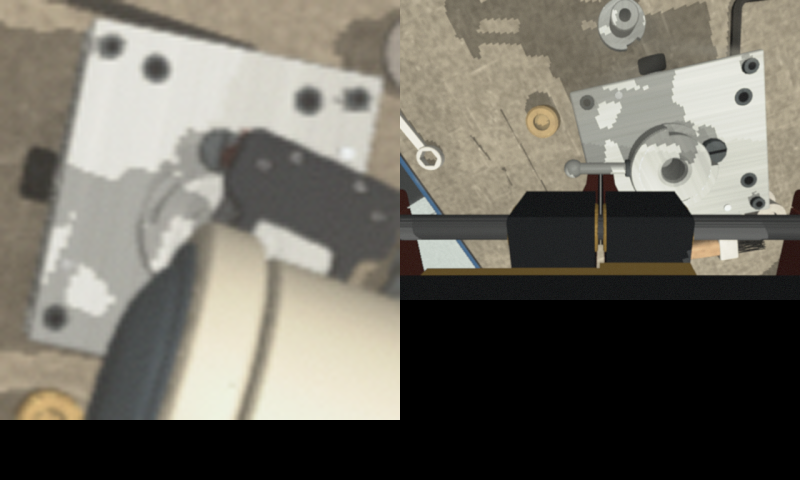

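The wrist view shows the ball at about (277,269) and the bore at (440,272), full scale. The pin is up against the fingers and the screw is to the right of the head.

```bash
python3 - <<'E'
from h import *
import pickle
d=pickle.load(open("w.pkl","rb")); T=wT(d["st"],d["hand_eye"])
b=onz(d,[[440,272]],98,T)[0]; l=onz(d,[[277,269]],91,T)[0];s=onz(d,[[(714-400)*1.6,150*1.6]],78,T)[0]
print(b,l,s,np.linalg.norm((l-b)[:2]),np.degrees(np.arctan2(*(l-b)[[1,0]])),np.degrees(np.arctan2(*(s-b)[[1,0]])),np.linalg.norm((s-b)[:2]))
from plan import *
plan([491.2,-140.1],65.1,[153,151,149,147])
E
```

```text
[ 542.89951331 -146.5737206    98.        ] [ 480.64214257 -118.76263147   91.        ] [ 577.49465889 -153.3643693    78.        ] 68.1867794381102 155.92913088651 -11.105344027716313 35.25531176879093
[153, 151, 149, 147] [(np.float64(-0.0), np.float64(0.02), np.float64(-0.07)), (np.float64(0.0), np.float64(0.04), np.float64(-0.14)), (np.float64(0.01), np.float64(0.05), np.float64(-0.21)), (np.float64(0.01), np.float64(0.07), np.float64(-0.28))]
end [ 492.2 -133.1] 57.07859086816847
```

```bash
python3 -c "
from plan import *
plan([491.2,-140.1],65.1,[151.5,148,144.5,141.5,138.8])"
```

```text
[151.5, 148, 144.5, 141.5, 138.8] [(np.float64(0.0), np.float64(0.03), np.float64(-0.13)), (np.float64(0.01), np.float64(0.06), np.float64(-0.25)), (np.float64(0.02), np.float64(0.09), np.float64(-0.37)), (np.float64(0.03), np.float64(0.12), np.float64(-0.47)), (np.float64(0.04), np.float64(0.14), np.float64(-0.57))]
end [ 495.2 -126.1] 48.770702838771534
```

Call:
drive_tool(increments=[{"delta_pos": [0, 0.03, 0], "twist": -0.13}, {"delta_pos": [0.01, 0.06, 0], "twist": -0.25}, {"delta_pos": [0.02, 0.09, 0], "twist": -0.37}, {"delta_pos": [0.03, 0.12, 0], "twist": -0.47}, {"delta_pos": [0.04, 0.14, 0], "twist": -0.57}])

```text
time: 5.98
ee_pos: [495.3, -126.6, 82.3]
ee_rot: [179.9, -0.0, 48.7]
wrist_force: [-2.3, -0.5, 0.9]
width: 0.008
grip_force: 0.8
```

Call:
drive_tool(increments=[{"delta_pos": [-0.05, -0.06, 0], "twist": 0}, {"delta_pos": [-0.1, -0.11, 0], "twist": 0}, {"delta_pos": [-0.1, -0.11, 0.3], "twist": 0}, {"delta_pos": [-0.1, -0.11, 0.6], "twist": 0}, {"delta_pos": [-0.1, -0.11, 0.6], "twist": 0}])

```text
time: 6.6
ee_pos: [486.2, -138.0, 143.7]
ee_rot: [179.7, -0.1, 48.8]
wrist_force: [-0.0, -0.6, 0.9]
width: 0.003
grip_force: 0.0
```

```bash
python3 - <<'E'
from h import *
import pickle
st=ctrl.state(); d=get("wrist"); d["st"]=st; pickle.dump(d,open("w.pkl","wb"))
cv2.imwrite("pics/w3.png",d["img"][:,:,::-1]); print(st["ee_pos"],st["ee_rot"],st["wrist_force"])
E
```

```text
[ 486.23822058 -138.03875965  143.65554638] [ 1.79703031e+02 -1.21532003e-01  4.87676820e+01] [-0.01011518 -0.5879255   0.92750562]
```

View pics/w3.png

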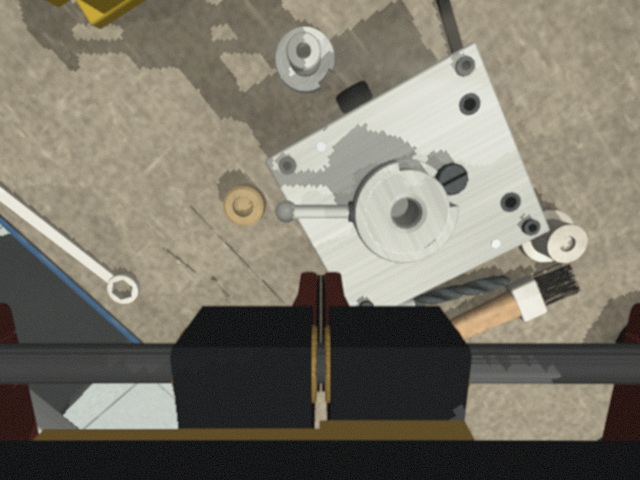

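The wrist view shows the ball at (285,211), the bore at (407,211), and the screw at (453,179), with the notch next to the screw.

```bash
python3 - <<'E'
from h import *
import pickle
d=pickle.load(open("w.pkl","rb")); T=wT(d["st"],d["hand_eye"])
b=onz(d,[[407,211.5]],98,T)[0]; l=onz(d,[[285,211]],91,T)[0];s=onz(d,[[453,179]],78,T)[0]
a=lambda p:np.degrees(np.arctan2(*(p-b)[[1,0]])); C=onz(d,[[268,161],[474,44],[548,230]],66,T); e=C[1]-C[0]; f=C[2]-C[1]
print(b,l,s,np.linalg.norm((l-b)[:2]),np.linalg.norm((s-b)[:2]),a(l),a(s),a(l)-a(s)-151.4)
print("yaw",np.degrees(np.arctan2(e[1],e[0])),np.degrees(np.arctan2(f[1],f[0]))+90)
E
```

```text
[ 543.41621542 -146.7966603    98.        ] [ 490.80940931 -101.97040608   91.        ] [ 577.74102965 -155.22809281   78.        ] 69.11489793096727 35.34518250396935 139.56568647887974 -13.800707618375577 1.9663940972553178
yaw -12.580409622113418 -12.743306430439816
```

Call:
drive_tool(increments=[{"delta_pos": [0.28, -0.05, 0], "twist": 0}, {"delta_pos": [0.57, -0.1, 0], "twist": 0}, {"delta_pos": [0.57, -0.1, -0.15], "twist": 0}, {"delta_pos": [0.57, -0.1, -0.3], "twist": 0}, {"delta_pos": [0.57, -0.1, -0.38], "twist": 0}])

```text
time: 7.28
ee_pos: [540.5, -146.8, 100.1]
ee_rot: [-179.8, 0.1, 48.7]
wrist_force: [0.3, 0.4, 0.0]
width: 0.004
grip_force: 0.0
```

Call:
drive_tool(increments=[{"delta_pos": [0, 0, -0.02], "twist": 0}, {"delta_pos": [0, 0, -0.04], "twist": 0}, {"delta_pos": [0, 0, -0.06], "twist": 0}, {"delta_pos": [0, 0, -0.08], "twist": 0}, {"delta_pos": [0, 0, -0.1], "twist": 0}])

```text
time: 7.9
ee_pos: [542.4, -147.3, 93.4]
ee_rot: [179.9, -0.0, 48.7]
wrist_force: [-1.9, -0.3, 4.7]
width: 0.007
grip_force: 2.2
```

Call:
drive_tool(increments=[{"delta_pos": [0, 0, -0.02], "twist": 0}, {"delta_pos": [0, 0, -0.04], "twist": 0}, {"delta_pos": [0, 0, -0.06], "twist": 0}, {"delta_pos": [0, 0, -0.08], "twist": 0}, {"delta_pos": [0, 0, -0.08], "twist": 0}])

```text
time: 8.52
ee_pos: [542.4, -147.2, 84.3]
ee_rot: [180.0, -0.0, 48.7]
wrist_force: [1.2, -1.1, 1.8]
width: 0.005
grip_force: 1.2
```

Call:
drive_tool(increments=[{"delta_pos": [0, 0, -0.01], "twist": 0}, {"delta_pos": [0, 0, -0.02], "twist": 0}, {"delta_pos": [0, 0, -0.02], "twist": 0}])

```text
time: 8.9
ee_pos: [542.5, -147.2, 84.2]
ee_rot: [179.9, -0.0, 48.7]
wrist_force: [-3.6, 0.6, 9.3]
width: 0.007
grip_force: 4.9
```

Call:
drive_tool(increments=[{"delta_pos": [0, 0, -0.01], "twist": 0}, {"delta_pos": [0, 0, -0.02], "twist": 0}, {"delta_pos": [0, 0, -0.02], "twist": 0}])

```text
time: 9.28
ee_pos: [542.6, -147.3, 84.1]
ee_rot: [179.9, -0.0, 48.8]
wrist_force: [-5.7, 1.7, 17.5]
width: 0.007
grip_force: 8.8
```

Call:
drive_tool(increments=[{"delta_pos": [0, 0, 0.2], "twist": 0}, {"delta_pos": [0, 0, 0.4], "twist": 0}, {"delta_pos": [-0.3, 0.05, 0.4], "twist": 0}, {"delta_pos": [-0.57, 0.1, 0.4], "twist": 0}, {"delta_pos": [-0.57, 0.1, 0.4], "twist": 0}])

```text
time: 9.9
ee_pos: [484.7, -137.0, 121.4]
ee_rot: [180.0, -0.0, 48.7]
wrist_force: [0.3, -0.4, 0.3]
width: 0.003
grip_force: 0.0
```

Call:
drive_tool(increments=[{"delta_pos": [0, 0, -0.15], "twist": 0}, {"delta_pos": [0, 0, -0.3], "twist": 0}, {"delta_pos": [0, 0, -0.42], "twist": 0}, {"delta_pos": [0, 0, -0.48], "twist": 0}, {"delta_pos": [0, 0, -0.48], "twist": 0}])

```text
time: 10.52
ee_pos: [485.0, -137.0, 71.9]
ee_rot: [-179.9, 0.0, 48.7]
wrist_force: [0.3, -0.1, -0.1]
width: 0.002
grip_force: 0.0
```

```bash
python3 -c "
from plan import *
plan([485.2,-137.1],48.8,[138.5,134,129,124,119,114,109,104,99,94,90,87,84,81,79])"
```

```text
[138.5, 134, 129, 124, 119] [(np.float64(0.1), np.float64(0.11), np.float64(-0.01)), (np.float64(0.12), np.float64(0.15), np.float64(-0.17)), (np.float64(0.14), np.float64(0.18), np.float64(-0.34)), (np.float64(0.17), np.float64(0.22), np.float64(-0.52)), (np.float64(0.2), np.float64(0.25), np.float64(-0.69))]
[114, 109, 104, 99, 94] [(np.float64(0.03), np.float64(0.03), np.float64(-0.18)), (np.float64(0.07), np.float64(0.06), np.float64(-0.35)), (np.float64(0.11), np.float64(0.08), np.float64(-0.52)), (np.float64(0.15), np.float64(0.1), np.float64(-0.7)), (np.float64(0.19), np.float64(0.12), np.float64(-0.87))]
[90, 87, 84, 81, 79] [(np.float64(0.03), np.float64(0.01), np.float64(-0.14)), (np.float64(0.06), np.float64(0.02), np.float64(-0.25)), (np.float64(0.08), np.float64(0.02), np.float64(-0.35)), (np.float64(0.11), np.float64(0.03), np.float64(-0.46)), (np.float64(0.13), np.float64(0.03), np.float64(-0.53))]
end [537.2 -97.1] -11.074089591171031
```

Call:
drive_tool(increments=[{"delta_pos": [0.1, 0.11, 0], "twist": -0.01}, {"delta_pos": [0.12, 0.15, 0], "twist": -0.17}, {"delta_pos": [0.14, 0.18, 0], "twist": -0.34}, {"delta_pos": [0.17, 0.22, 0], "twist": -0.52}, {"delta_pos": [0.2, 0.25, 0], "twist": -0.69}])

```text
time: 11.15
ee_pos: [505.8, -111.6, 73.2]
ee_rot: [180.0, -0.0, 28.8]
wrist_force: [-1.8, -0.0, 0.6]
width: 0.0
grip_force: 0.9
```

Call:
drive_tool(increments=[{"delta_pos": [0.03, 0.03, 0], "twist": -0.18}, {"delta_pos": [0.07, 0.06, 0], "twist": -0.35}, {"delta_pos": [0.11, 0.08, 0], "twist": -0.52}, {"delta_pos": [0.15, 0.1, 0], "twist": -0.7}, {"delta_pos": [0.19, 0.12, 0], "twist": -0.87}])

```text
time: 11.78
ee_pos: [524.7, -99.3, 73.2]
ee_rot: [-180.0, -0.0, 3.9]
wrist_force: [-2.1, -0.1, 1.0]
width: 0.001
grip_force: 1.0
```

Call:
drive_tool(increments=[{"delta_pos": [0.03, 0.01, 0], "twist": -0.14}, {"delta_pos": [0.06, 0.02, 0], "twist": -0.25}, {"delta_pos": [0.08, 0.02, 0], "twist": -0.35}, {"delta_pos": [0.11, 0.03, 0], "twist": -0.46}, {"delta_pos": [0.13, 0.03, 0], "twist": -0.53}])

```text
time: 12.4
ee_pos: [537.7, -96.3, 73.1]
ee_rot: [-180.0, -0.0, -11.2]
wrist_force: [-1.3, 1.1, 1.9]
width: 0.002
grip_force: 1.0
```

Turning freely. I'll continue in small steps until the stop shows as a rise in force.

Call:
drive_tool(increments=[{"delta_pos": [0.01, 0, 0], "twist": -0.03}, {"delta_pos": [0.02, 0, 0], "twist": -0.06}, {"delta_pos": [0.02, 0, 0], "twist": -0.06}])

```text
time: 12.78
ee_pos: [539.2, -96.7, 72.8]
ee_rot: [-180.0, 0.0, -12.8]
wrist_force: [-2.4, 3.1, 2.1]
width: 0.004
grip_force: 1.9
```

Call:
drive_tool(increments=[{"delta_pos": [0.01, 0, 0], "twist": -0.03}, {"delta_pos": [0.02, 0, 0], "twist": -0.06}, {"delta_pos": [0.02, 0, 0], "twist": -0.06}])

```text
time: 13.15
ee_pos: [540.4, -96.6, 72.6]
ee_rot: [-180.0, 0.1, -14.6]
wrist_force: [-6.3, 4.2, 3.3]
width: 0.005
grip_force: 3.5
```

Call:
drive_tool(increments=[{"delta_pos": [0.01, 0, 0], "twist": 0}, {"delta_pos": [0.02, 0, 0], "twist": 0}, {"delta_pos": [0.02, 0, 0], "twist": 0}])

```text
time: 13.52
ee_pos: [541.4, -96.6, 72.5]
ee_rot: [180.0, 0.3, -14.6]
wrist_force: [-10.4, 4.4, 6.0]
width: 0.005
grip_force: 5.5
```

The force has risen to 10 N with little travel, so this is the stop. I'll back off, lift and check.

Call:
drive_tool(increments=[{"delta_pos": [-0.08, 0.02, 0], "twist": 0}, {"delta_pos": [-0.18, 0.03, 0], "twist": 0}, {"delta_pos": [-0.18, 0.03, 0.3], "twist": 0}, {"delta_pos": [-0.18, 0.03, 0.7], "twist": 0}, {"delta_pos": [-0.18, 0.03, 0.9], "twist": 0}])

```text
time: 14.15
ee_pos: [525.8, -94.6, 165.2]
ee_rot: [180.0, -0.2, -14.6]
wrist_force: [0.5, -0.4, -0.3]
width: 0.004
grip_force: 0.0
```

Call:
drive_tool(increments=[{"delta_pos": [-0.4, 0, 0.1], "twist": 0}, {"delta_pos": [-0.8, 0, 0.2], "twist": 0}, {"delta_pos": [-0.8, 0, 0.2], "twist": 0}])

```text
time: 14.52
ee_pos: [444.3, -94.4, 183.7]
ee_rot: [180.0, -0.2, -14.6]
wrist_force: [0.8, -0.5, 0.1]
width: 0.005
grip_force: 0.0
```

```bash
python3 - <<'E'
from h import *
import pickle
st=ctrl.state(); d=get("wrist"); d["st"]=st; s=get("scene"); pickle.dump((d,s),open("f.pkl","wb"))
o=np.zeros((600,800,3),np.uint8)
o[:300,:400]=cv2.resize(s["img"][190:310,310:470,::-1],(400,300),interpolation=cv2.INTER_CUBIC)
o[:300,400:]=cv2.resize(s["img"][:,:,::-1],(400,300),interpolation=cv2.INTER_AREA)
o[300:,:400]=cv2.resize(d["img"][:,:,::-1],(400,300),interpolation=cv2.INTER_AREA)
cv2.imwrite("pics/f.png",o); print(st["ee_pos"],st["wrist_force"])
E
```

```text
[444.26309092 -94.44009041 183.71290973] [ 0.77164526 -0.48097399  0.10375146]
```

View pics/f.png

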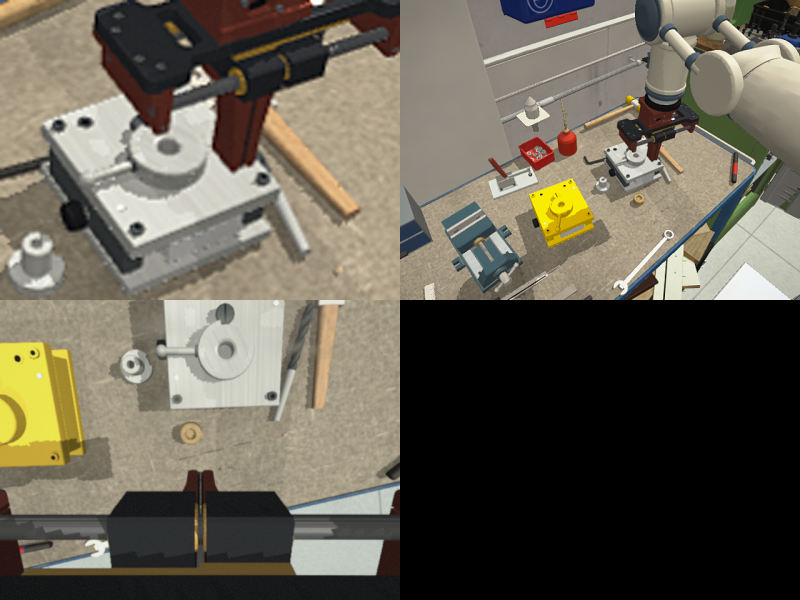

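The final wrist view shows the head flat on the plate, with the screw over the rim at full-scale (360,21), the ball at (259,82) and the bore at (362,82). The bystanders have not moved.

```bash
python3 - <<'E'
from h import *
import pickle
d,s=pickle.load(open("f.pkl","rb")); T=wT(d["st"],d["hand_eye"])
b=onz(d,[[362,82]],84,T)[0]; l=onz(d,[[259,82]],77,T)[0];sc=onz(d,[[360,21]],78,T)[0]
a=lambda p:np.degrees(np.arctan2(*(p-b)[[1,0]]))
print(b,l,np.linalg.norm((l-b)[:2]),a(l),a(sc),np.radians(a(l)-a(sc)-151.4),np.radians(a(l)+12.6-151.4))
cv2.imwrite("pics/f2.png",cv2.resize(d["img"][0:200,220:480,::-1],(780,600),interpolation=cv2.INTER_CUBIC))
E
```

```text
[ 540.82506435 -147.62516842   84.        ] [558.92458268 -82.01645356  77.        ] 68.0595035970298 74.57738218584149 -11.9793063442213 -1.1317292830466086 -1.1208961351070301
```

View pics/f2.png

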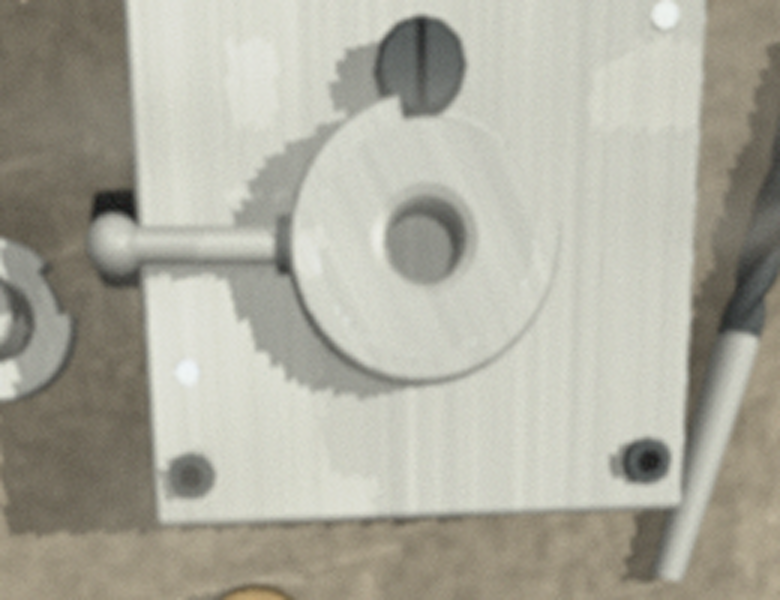

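The recess end is against the lock screw, the head is home, and the hand is clear, so I'll hand in.

```bash
python3 -c "
from cell import ctrl
print(ctrl.finish_job())"
```

```text
the job is handed in; nothing more can be done
None
```

I turned the slip bush to its notch, pressed the head home on the plate and pushed it clockwise to the stop under the lock screw; I handed the job in at about 15 s with the hand clear and no loose part seen to have moved.

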